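# Re-clamp a loose caddy: slacken the lock nut, nip up the clamp screw, lock it again

## Robot

A 6-joint arm with a two-finger parallel gripper is mounted at the origin on the work surface. World frame = base frame: x ahead of the robot, y to its left, z up, the work surface at z = 0. Lengths are in m, angles in rad, forces in N, time in s.
With the tool pointing down it reaches from about 0.35 to 0.85 m from the base axis. Payload 8.1 kg.
Tool frame: the origin (TCP) lies on the centre line of the jaws, within the pads' length; the fingertips stand robot.finger_overhang ahead of it and the grasp point (between the pads) lies 5 mm behind it (robot.finger_overhang is the distance from the TCP to the fingertips, in m); z points along the fingers, y is the direction in which the jaws open and shut (so a half turn about z gives the same grasp; the last joint's range is limited). The gripper opens to 93 mm and grips with 3 to 60 N. Pads are 15 mm wide; open, the fingers measure 128 mm over their backs; the gripper's body (75 mm by 188 mm) begins 65 mm behind the grasp point.
Start: joints at [-1.243, 0.13, 1.488, -0, 1.523, -0.085], TCP at [0.241, -0.55, 0.233] pointing down, gripper open.
Joint ranges: [-2.96, 2.96], [-0.89, 2.26], [0.02, 2.5], [-1.34, 4.48], [0, 2.73], [-2.66, 2.66]. Speed limits (rad/s): [2.39, 2.39, 2.79, 3.14, 3.14, 3.14].

## Interface

Orientations are given as a rotation vector (axis times angle).
In Python, from plant import robot gives the robot as it stands. The module is installed in compiled form; this text tells all that it offers.
- The arm moves only by the tool carry_out, never from a script. Its argument "commands" is a list that holds one entry, the list of rows, each a list of 4 numbers: the shift along the tool's x, y, z in cm, then the turn about the tool's z in degrees. In form: [[[tx, ty, tz, roll], ...]]. A call has 1 to 20 rows; each row shifts and turns the commanded pose from where the row before left it, along the tool's axes as they then stand; what a row does not reach is not made up. A row lasts 1/12 s, in which the tool goes at most 41.7 mm and 7.16 degrees, less where a joint would pass 70% of its speed; a pose out of reach is approached as far as the arm can. A call is refused whole if a number of a shift passes 4.17 or a number of a turn 7.16, either way. A call with a gripper value outside its range is refused whole. "claw" is the finger opening in cm, from 0 to 9.3, set as the call begins (left out, the last holds). The fingers move at their own pace and stop on an object; "grip_force" is the grip in N (left out, the last holds). Time passes only in rows, so rows that do not move let the fingers close. It gives the time, the measured TCP pose, the force and the opening at its end, in the units of the state.
- robot.read_state(): the state, without advancing time (a new reading comes with each control period).
- robot.read_camera(name): name is "scene" or "top"; returns the picture (384x512x3 uint8, red, green, blue); there is no depth.
- robot.camera_params(name): a dict with "mtx" (3x3 intrinsics, pixels), "dist_coeffs" ([k1, k2, p1, p2, k3] as OpenCV has them; the pictures are not rectified), "R" (3x3) and "t" (3): a world point X has camera coordinates R X + t. Camera axes: x right, y down, z forward; pixel columns grow to the right and rows downward; lengths in m; the calibration is good to about 2 mm. A picture is of the moment at which its call begins. camera_params takes no time and is no camera call.
- robot.close_job(): hands the job in, once; it reports no verdict.
The state is a dict: "t": time; "q": joint angles; "dq": joint speeds; "joint_torque": joint torques, N m; "tool_pos": TCP position; "orientation": TCP orientation; "force": force on the tool from outside, world axes, zero at the start; "wrist_torque": the same for the moment, N m; "opening": finger opening in m.
Only numpy, scipy, OpenCV 4.12 (cv2) and the standard library are available. Lean on these libraries where they do the work, as an engineer would, in place of code of your own. Each camera call takes 0.05 s, during which the arm holds its last target.

## Task

The two-tier caddy has worked loose on its shelf clamp. Slacken the black lock nut, turn the red-headed clamp screw clockwise by feel until its pad grips the shelf at about 0.16 N m above the torque of free turning (twice that chips the painted concrete), then tighten the lock nut again to the same feel without stripping it. Let go, and leave the toiletries, the mug, the brush and the tin where they are.

Things in the scene. Friction and masses are not known exactly. Their poses are not given: they have to be found in the camera images.
- shelf: Narrow concrete shelf painted turquoise, fixed: slab 200 mm deep (its x), 940 mm long (its y), 40 mm thick, top 110 mm above the counter, on two brick stubs. Origin on the counter under the slab's centre; x points away from the robot at yaw 0, z up. The clamp hooks over its front (-x) edge.
- caddy: White two-tier caddy with its grey shelf clamp, one fixed piece. Origin on the shelf's top on the clamp screw's axis, axes as the shelf's. The caddy box spans x -30 to 120, y -135 to -375 mm, 185 mm high, open tiers at 0 and 130 mm. The clamp's C frame is 34 mm wide; its upper arm (x -56 to 20 mm) and the strap from it to the caddy have their tops 45 mm above the shelf.
- jaw: Dark steel threaded boss on the clamp's upper arm, 30 mm diameter, top face 55 mm above the shelf; the lock nut tightens down on this face through its washer. Origin and axes as the caddy's.
- clamp_screw: Clamp screw, upright, right-hand thread, 5 mm a turn: clockwise from above drives the pad down. Stiff: 0.30 N m of thread friction (pointing either way once stopped), so go by the rise over free turning: 0.0008 N m per N of pad load (0.16 N m is 200 N). After touching, the load grows some 350 N per rad. It stays where left. Origin on its axis at the shelf's top.
- swivel_pad: Rubber pad on the screw's foot, 24 mm diameter, does not turn. At the start it is clear of the shelf by an unknown gap of some 0.2 to 2.4 mm, worth 0.2 to 3 rad of the screw, too small to measure well by eye or pose. Origin on the screw's axis at the shelf's top.
- washer: Steel washer, 38 mm diameter, 2 mm thick, under the lock nut on the boss; does not turn. Origin on the screw's axis at the shelf's top.
- screw_head (a point): Middle of the screw's red hexagonal head, on the screw axis, 96 mm above the shelf (1 mm either way): 32 mm across flats, 37 mm over corners, 26 mm tall (83 to 109 mm above the shelf, its underside 8 mm above the nut). The axes turn with it: flats face its y axis and every 60 degrees from it. Grip it from above.
- lock_nut: Black hexagonal lock nut round the screw, below the red head, right-hand thread, 5 mm a turn: anticlockwise from above slackens it. Tight at the start, free after 0.4 to 0.8 rad. Same feel as the screw: 0.30 N m thread friction either way, and 0.0008 N m more per N of its pressure on the boss, which grows some 500 N per rad from touching. It does not drag the screw along. Origin as the screw's.
- nut (a point): Middle of the lock nut on the screw axis, 66 mm above the shelf: 44 mm across flats, 51 mm over corners, 18 mm tall (57 to 75 mm above the shelf). The axes turn with it: flats face its y axis and every 60 degrees from it. Grip it from above with the fingers either side of the red head.
- soap_box: Yellow soap box 58 x 92 x 34 mm in the lower tier. Origin centre of its underside. Leave alone.
- comb: Black wide-tooth comb 170 mm long in the upper tier. Leave alone.
- tweezer: Stainless tweezer 95 mm long in the upper tier. Leave alone.
- deodorant: Orange deodorant stick, 38 mm diameter, 113 mm tall, standing in the upper tier. Origin centre of its underside. Leave alone.
- mug: Blue mug, 74 mm diameter, 78 mm tall, on the shelf to the +y side of the clamp. Origin centre of its underside. Leave alone.
- nail_brush: Wooden nail brush 40 x 85 x 30 mm on the shelf to the +y side of the clamp. Origin centre of its underside. Leave alone.
- tin: Low round tin, 52 mm diameter, 22 mm tall, on the shelf behind the clamp. Origin centre of its underside. Leave alone.

How it is judged:
By the outcome, as a careful person would: the job done as asked, in the order asked, and still so for the second after the job is handed in, with the robot touching nothing.
It also fails if it takes over 69 s, if anything falls off the work surface, if the arm or the gripper's body presses on something with over 40 N, if the wrist force passes 120 N, or if a joint passes its speed limit or range.

## Working session

There is one attempt and no reset: what is moved stays moved. The work goes in short steps, Python scripts to look and compute and a tool call to move; the robot and the scene stay as the last step left them, time stands still between calls to the robot, and variables do not carry over. Pictures are saved under pics/ and viewed, and the job is handed in when it is done.

Besides the shell and the picture viewer there is one more tool, called after "Call:" by a JSON object that holds its "fn" and its "kwargs", one argument or row to a line. carry_out: Moves the arm, as the interface text tells. Its arguments: {"type":"object","properties":{"commands":{"type":"array","items":{"type":"array","items":{"type":"array","items":{"type":"number"}}}},"claw":{"type":"number"},"grip_force":{"type":"number"}},"required":["commands"]}

```bash
mkdir -p pics; python3 - <<'E'
from plant import robot
import cv2,json
s=robot.read_state();print(s, robot.finger_overhang)
for n in("scene","top"):
    im=robot.read_camera(n);cv2.imwrite(f"pics/{n}0.png",im[:,:,::-1]);p=robot.camera_params(n);print(n,p)
E
```

```text
{'t': 0.0, 'q': array([-1.24339262e+00,  1.31153824e-01,  1.48927775e+00,  2.24965801e-05,
        1.52298245e+00, -8.53885783e-02]), 'dq': array([-0.00018234,  0.00029124,  0.00143202,  0.00088129, -0.00193752,
        0.00066717]), 'joint_torque': array([ 1.87472811e-03, -5.59838998e+01, -4.91763175e+01,  7.68296281e-02,
        3.54525691e-02, -1.53044739e-04]), 'tool_pos': array([ 0.24056165, -0.54907585,  0.23159264]), 'orientation': array([-3.07314293e+00, -6.43445963e-01,  3.10143382e-04]), 'force': array([-0.09616466, -0.37772771, -0.61817337]), 'wrist_torque': array([0.0186814 , 0.02248633, 0.055145  ]), 'opening': 0.09310524716728077} 0.014
scene {'mtx': array([[496.00929228,   0.        , 250.07593341],
       [  0.        , 496.00929228, 184.72632497],
       [  0.        ,   0.        ,   1.        ]]), 'dist_coeffs': array([0.04041415, 0.        , 0.        , 0.        , 0.        ]), 'R': array([[-0.11341352,  0.99348744,  0.01095767],
       [ 0.69285671,  0.08698944, -0.71580892],
       [-0.71210038, -0.07359032, -0.69821022]]), 't': array([ 0.08293008, -0.3247935 ,  1.89097606])}
top {'mtx': array([[406.16139064,   0.        , 250.4352754 ],
       [  0.        , 406.16139064, 192.50859335],
       [  0.        ,   0.        ,   1.        ]]), 'dist_coeffs': array([-0.12606183,  0.        ,  0.        ,  0.        ,  0.        ]), 'R': array([[ 0.02812607, -0.99958742, -0.00582332],
       [-0.98258677, -0.0265764 , -0.1838938 ],
       [ 0.18366317,  0.01089413, -0.98292887]]), 't': array([-0.01141822,  0.65225967,  1.00270395])}
```

View pics/scene0.png

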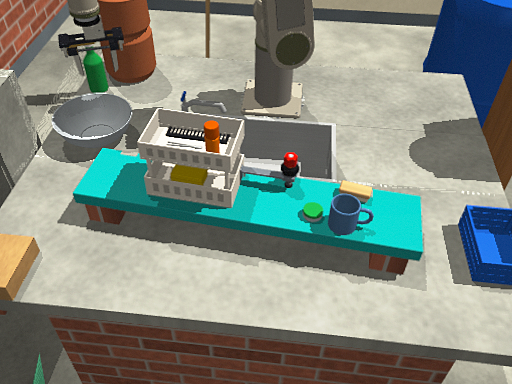

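View pics/top0.png

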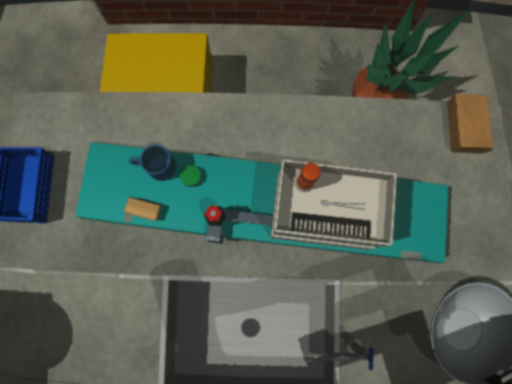

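The scene picture shows the red head at about (290,158), with the nut and clamp just below it. In the top picture the head is at about (214,214), with the caddy to its right, the mug at (157,161), the brush at (142,209) and the tin at (191,176). I'll zoom in.

```bash
python3 - <<'E'
import cv2,numpy as np
a=cv2.imread("pics/top0.png")[185:250,180:250];b=cv2.imread("pics/scene0.png")[140:200,260:320]
cv2.imwrite("pics/z.png",np.hstack([cv2.resize(a,(390,360),interpolation=2),cv2.resize(b,(360,360),interpolation=2)]))
for n in("top","scene"):
    im=cv2.imread(f"pics/{n}0.png").astype(int)
    m=((im[:,:,2]>110)&(im[:,:,1]<70)&(im[:,:,0]<70)).astype(np.uint8)
    k,l,st,c=cv2.connectedComponentsWithStats(m)
    for i in range(1,k):
        if st[i,4]>15: print(n,st[i],c[i])
    h=cv2.cvtColor(im.astype(np.uint8),cv2.COLOR_BGR2HSV)
    m=cv2.inRange(h,(80,120,40),(95,255,255))
    k,l,st,c=cv2.connectedComponentsWithStats(m)
    i=1+st[1:,4].argmax();print(st[i])
    pts=np.argwhere(m)[:,::-1].astype(np.float32)
    hull=cv2.convexHull(pts); print(cv2.approxPolyDP(hull,6,True)[:,0])
E
```

```text
top [356  83  24  14 154] [367.13636364  90.81168831]
top [301 163  19  18 230] [310.73478261 171.32608696]
top [205 206  16  15 143] [212.7972028 213.1048951]
[   76   143   204    91 11229]
[[447. 186.]
 [443. 261.]
 [ 76. 215.]
 [ 91. 143.]]
scene [23  0  9  8 34] [26.82352941  2.38235294]
scene [126   0  14  33 241] [133.04149378  15.82572614]
scene [41 13  5  9 16] [43.375  16.9375]
scene [151  32   4  28  32] [152.4375   46.03125]
scene [27 34 11 13 24] [31.875 40.   ]
scene [136  40  14  37 264] [142.20833333  58.40151515]
scene [205 127  15  11  64] [214.28125  132.140625]
scene [205 136  14  17 104] [210.26923077 145.02884615]
scene [284 152  14  15  92] [291.58695652 157.58695652]
[   73   148   350   112 14653]
[[422. 252.]
 [404. 258.]
 [ 82. 203.]
 [ 73. 192.]
 [108. 148.]
 [415. 195.]]
```

View pics/z.png

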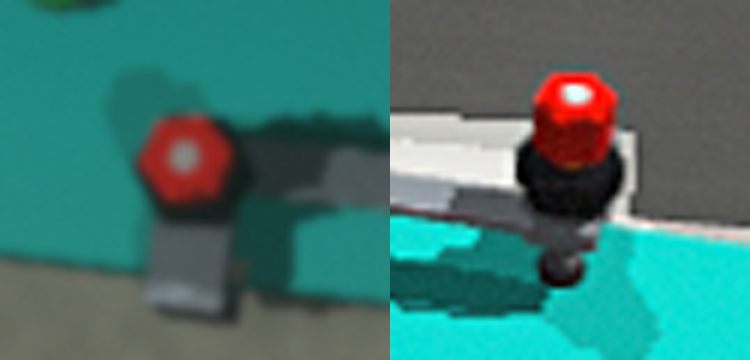

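```bash
cat > h.py <<'E'
import cv2,numpy as np
from scipy.optimize import least_squares
from plant import robot
P={n:robot.camera_params(n) for n in("top","scene")}
def proj(n,X):
    p=P[n];return cv2.projectPoints(np.asarray(X,float).reshape(-1,3),cv2.Rodrigues(p["R"])[0],p["t"],p["mtx"],p["dist_coeffs"])[0][:,0]
def onz(n,uv,z):
    p=P[n];d=cv2.undistortPoints(np.array([[uv]],float),p["mtx"],p["dist_coeffs"])[0,0]
    r=p["R"].T@np.array([*d,1]);c=-p["R"].T@p["t"];return c+r*(z-c[2])/r[2]
def hexp(c,z0,z1,af,yaw):
    R=af/np.sqrt(3);a=yaw+np.arange(6)*np.pi/3  # flats face y => corners on x
    xy=np.c_[c[0]+R*np.cos(a),c[1]+R*np.sin(a)]
    return np.r_[np.c_[xy,np.full(6,z0)],np.c_[xy,np.full(6,z1)]]
E
python3 - <<'E'
from h import *
for uv in [(447,186),(91,143),(443,261),(76,215)]: print(onz("top",uv,.11).round(4))
f=lambda X:np.r_[proj("top",X)[0]-[212.4,212.8],proj("scene",X)[0]-[290.4,155.4]]
r=least_squares(f,[.5,0,.22],x_scale=.1);print(r.x,r.fun)
# hex silhouette fit in top
S=8
def mask(n,c,top,af,h,yaw,box):
    pt=proj(n,hexp(c,top-h,top,af,yaw));x0,y0,w,hh=box
    q=((pt-[x0,y0]+.5)*S).astype(np.float32);hu=cv2.convexHull(q).astype(np.int32)
    m=np.zeros((hh*S,w*S),np.uint8);cv2.fillConvexPoly(m,hu,255)
    return cv2.resize(m,(w,hh),interpolation=cv2.INTER_AREA)/255.
from scipy.optimize import minimize
for n,box in(("top",(195,197,36,34)),("scene",(276,145,30,28))):
    im=cv2.imread(f"pics/{n}0.png").astype(float);x0,y0,w,hh=box
    cr=im[y0:y0+hh,x0:x0+w];red=np.clip((cr[:,:,2]-np.maximum(cr[:,:,0],cr[:,:,1]))/ (130 if n=="top" else 150),0,1)
    # fill white highlight
    red=np.maximum(red,cv2.morphologyEx(red,cv2.MORPH_CLOSE,np.ones((7,7))))
    res=[]
    for yaw in np.radians(np.arange(-30,30,3)):
        o=minimize(lambda v:((mask(n,v[:2],r.x[2],.032,.026,yaw,box)-red)**2).sum(),r.x[:2],method="Nelder-Mead",options=dict(xatol=2e-4,fatol=1e-3,initial_simplex=[r.x[:2],r.x[:2]+[.004,0],r.x[:2]+[0,.004]]))
        res.append((round(o.fun,2),round(np.degrees(yaw)),o.x.round(4)))
    print(n,*sorted(res,key=lambda t:t[0])[:7],sep="\n")
E
```

```text
[ 0.6738 -0.4995  0.11  ]
[0.7636 0.4269 0.11  ]
[ 0.4824 -0.4788  0.11  ]
[0.5731 0.4467 0.11  ]
[0.57453763 0.08729607 0.22198388] [-0.11618865  0.00399277 -0.14049626  0.00481048]
top
(np.float64(17.25), -18, array([0.5744, 0.0866]))
(np.float64(17.39), -21, array([0.5743, 0.0866]))
(np.float64(18.18), -12, array([0.5743, 0.0868]))
(np.float64(18.34), -27, array([0.5753, 0.0865]))
(np.float64(18.41), -15, array([0.5746, 0.0863]))
(np.float64(18.69), -24, array([0.5748, 0.0865]))
(np.float64(18.99), -9, array([0.5748, 0.0866]))
scene
(np.float64(8.1), -15, array([0.5748, 0.0884]))
(np.float64(8.14), -18, array([0.5748, 0.0882]))
(np.float64(8.34), -21, array([0.5746, 0.0881]))
(np.float64(8.45), -12, array([0.5746, 0.0882]))
(np.float64(8.82), -24, array([0.5749, 0.0884]))
(np.float64(8.92), -9, array([0.5743, 0.0886]))
(np.float64(9.21), -27, array([0.5749, 0.0883]))
```

```bash
python3 - <<'E'
from h import *
c=(.5745,.0873);S=16
tiles=[]
for n,(x0,y0,w,h) in(("top",(198,198,30,30)),("scene",(276,145,30,30))):
    im=cv2.imread(f"pics/{n}0.png")[y0:y0+h,x0:x0+w]
    im=np.clip(im.astype(float)*(2.2 if n=="top" else 2),0,255).astype(np.uint8)
    big=cv2.resize(im,(w*12,h*12),interpolation=cv2.INTER_NEAREST);tiles.append(big.copy())
    
    b=cv2.resize(im,(w*12,h*12),interpolation=cv2.INTER_CUBIC)
    for H,col in((hexp(c,.193,.219,.032,np.radians(-17)),(255,255,0)),(hexp(c,.167,.185,.044,np.radians(-17)),(0,255,0))):
        q=((proj(n,H)-[x0,y0]+.5)*12).astype(int)
        for i in range(6):
            for A,B in((i,(i+1)%6),(6+i,6+(i+1)%6),(i,6+i)): cv2.line(b,q[A].tolist(),q[B].tolist(),col,1)
    tiles.append(b)
out=np.vstack([np.hstack(tiles[:2]),np.hstack(tiles[2:])]);out=cv2.resize(out,(600,600),interpolation=cv2.INTER_AREA)
cv2.imwrite("pics/ov.png",out)
E
```

```text
(no output)
```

View pics/ov.png

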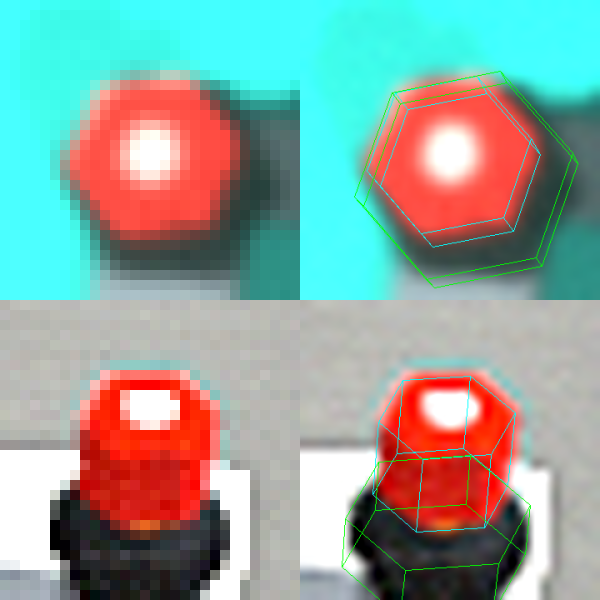

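```bash
python3 - <<'E'
from h import *
from scipy.optimize import minimize
S=8
def mask(n,c,z0,z1,af,yaw,box,d=(0,0)):
    pt=proj(n,hexp(c,z0,z1,af,yaw))+d;x0,y0,w,hh=box
    q=((pt-[x0,y0]+.5)*S*16).astype(np.float32);hu=cv2.convexHull(q).astype(np.int32)
    m=np.zeros((hh*S,w*S),np.uint8);cv2.fillConvexPoly(m,hu,255,shift=4)
    m=cv2.resize(m,(w,hh),interpolation=cv2.INTER_AREA)/255.
    return cv2.GaussianBlur(m,(0,0),.6)
c=(.5745,.0873)
for n,box in(("top",(198,198,30,26)),("scene",(278,147,26,24))):
    im=cv2.imread(f"pics/{n}0.png").astype(float);x0,y0,w,hh=box
    cr=im[y0:y0+hh,x0:x0+w];B,G,R=cr[:,:,0],cr[:,:,1],cr[:,:,2]
    # red-vs-grey/teal : use R-B clipped minus
    d=(R-.5*(G+B)); d=np.clip(d,-20,None)
    k=cv2.morphologyEx(d,cv2.MORPH_CLOSE,np.ones((7,7)))
    hi=(R>150)&(G>90) if n=="top" else (R>150)&(G>60)
    v=d.copy()
    w_=np.ones_like(v); 
    core=mask(n,c,.193,.219,.02,0,box)>.5
    w_[core]=0
    out=[]
    for yaw in range(-30,30,3):
        def cost(p):
            M=mask(n,c,.193,.219,.032*p[2],np.radians(yaw),box,p[:2]);A=np.c_[M.ravel(),np.ones(M.size)];W=w_.ravel()
            x=np.linalg.lstsq(A*W[:,None],v.ravel()*W,rcond=None);return ((A@x[0]-v.ravel())**2*W).sum()/1e3
        o=min((minimize(cost,[dx,dy,1],method="Nelder-Mead",options=dict(initial_simplex=[[dx,dy,1],[dx+.7,dy,1],[dx,dy+.7,1],[dx,dy,1.08]],xatol=.02,fatol=.05)) for dx,dy in((0,0),(-1,-1))),key=lambda o:o.fun)
        out.append((round(o.fun,1),yaw,o.x.round(2)))
    print(n,*out,sep="\n")
E
```

```text
top
(np.float64(79.7), -30, array([ 0.14, -0.33,  0.97]))
(np.float64(75.9), -27, array([ 0.09, -0.35,  0.96]))
(np.float64(70.6), -24, array([ 0.12, -0.29,  0.97]))
(np.float64(67.6), -21, array([ 0.11, -0.28,  0.97]))
(np.float64(69.9), -18, array([ 0.1 , -0.27,  0.97]))
(np.float64(74.9), -15, array([ 0.05, -0.31,  0.98]))
(np.float64(77.9), -12, array([ 0.09, -0.3 ,  0.97]))
(np.float64(84.5), -9, array([ 0.03, -0.29,  0.97]))
(np.float64(92.7), -6, array([ 0.09, -0.28,  0.97]))
(np.float64(103.1), -3, array([ 0.01, -0.27,  0.96]))
(np.float64(113.2), 0, array([ 0.19, -0.3 ,  0.97]))
(np.float64(118.5), 3, array([ 0.12, -0.32,  0.97]))
(np.float64(120.0), 6, array([ 0.15, -0.25,  0.97]))
(np.float64(119.3), 9, array([ 0.11, -0.26,  0.97]))
(np.float64(117.4), 12, array([ 0.1 , -0.24,  0.97]))
(np.float64(114.2), 15, array([ 0.18, -0.26,  0.96]))
(np.float64(108.8), 18, array([ 0.12, -0.25,  0.97]))
(np.float64(103.0), 21, array([ 0.11, -0.32,  0.97]))
(np.float64(96.1), 24, array([ 0.13, -0.31,  0.97]))
(np.float64(87.3), 27, array([ 0.09, -0.28,  0.97]))
scene
(np.float64(329.9)
[... 364 characters left out ...]
))
(np.float64(320.1), -9, array([ 0.52, -0.9 ,  0.97]))
(np.float64(330.3), -6, array([ 0.48, -0.89,  0.98]))
(np.float64(344.6), -3, array([ 0.47, -0.85,  0.99]))
(np.float64(357.9), 0, array([ 0.44, -0.86,  1.  ]))
(np.float64(351.9), 3, array([ 0.45, -0.89,  0.99]))
(np.float64(352.8), 6, array([ 0.42, -0.91,  0.97]))
(np.float64(352.7), 9, array([ 0.42, -0.97,  0.97]))
(np.float64(352.7), 12, array([ 0.44, -0.97,  0.96]))
(np.float64(350.9), 15, array([ 0.51, -0.98,  0.95]))
(np.float64(349.4), 18, array([ 0.5 , -1.03,  0.95]))
(np.float64(345.5), 21, array([ 0.51, -1.02,  0.95]))
(np.float64(340.5), 24, array([ 0.5 , -1.03,  0.94]))
(np.float64(335.5), 27, array([ 0.5 , -1.09,  0.93]))
```

```bash
python3 - <<'E'
from h import *
from scipy.optimize import minimize
S=8
def fill(pts,box,d):
    x0,y0,w,hh=box;q=((pts+d-[x0,y0]+.5)*S*16).astype(np.float32);hu=cv2.convexHull(q).astype(np.int32)
    m=np.zeros((hh*S,w*S),np.uint8);cv2.fillConvexPoly(m,hu,255,shift=4);return m
c=np.array((.5745,.0873));ys=np.radians(-5.5);Rz=np.array([[np.cos(ys),-np.sin(ys)],[np.sin(ys),np.cos(ys)]])
def boxpts(xs,yy,zs): return np.array([[*(c+Rz@[x,y]),.11+z] for x in xs for y in yy for z in zs])
a=np.arange(0,6.28,.2)
boss=np.array([[*(c+.019*np.array([np.cos(t),np.sin(t)])),.11+z] for t in a for z in(.045,.057)])
for n,box in(("top",(196,198,34,36)),("scene",(274,150,34,36))):
    im=cv2.imread(f"pics/{n}0.png").astype(float);x0,y0,w,hh=box
    V=im[y0:y0+hh,x0:x0+w].max(2);thr=60 if n=="top" else 90
    print(n);print(V[::2,::2].astype(int) if 0 else "")
    D=np.clip(1-(V-25)/(thr-25+30),0,1)
    ex=np.maximum(fill(proj(n,boss),box,0),np.maximum(fill(proj(n,boxpts((-.056,.02),(-.017,.017),(.03,.045))),box,0),fill(proj(n,boxpts((-.02,.02),(-.14,0),(.0,.045))),box,0)))
    ex=cv2.resize(ex,(w,hh),interpolation=cv2.INTER_AREA)>20
    d0=(0.1,-.3) if n=="top" else (.5,-.9)
    near=cv2.resize(fill(proj(n,hexp(c,.165,.187,.058,0)),box,d0),(w,hh),interpolation=cv2.INTER_AREA)>0
    H=fill(proj(n,hexp(c,.193,.219,.0325,np.radians(-20))),box,d0)
    Hs=cv2.resize(H,(w,hh),interpolation=cv2.INTER_AREA)>100
    out=[]
    for yaw in range(-30,30,3):
        def cost(p):
            N=fill(proj(n,hexp(c,.167,.185,.044,np.radians(yaw))),box,p)
            N=cv2.GaussianBlur(cv2.resize(N,(w,hh),interpolation=cv2.INTER_AREA)/255.,(0,0),.6)
            W=near&~Hs&(~ex|(N>.99) if 0 else near&~Hs&~ex)
            return ((N-D)**2)[W].sum()
        o=minimize(cost,d0,method="Nelder-Mead",options=dict(initial_simplex=[d0,[d0[0]+.7,d0[1]],[d0[0],d0[1]+.7]],xatol=.02,fatol=.01))
        out.append((round(cost(d0),2),round(o.fun,2),yaw,o.x.round(2)))
    print(*out,sep="\n")
E
```

```text
top

(np.float64(10.14), np.float64(2.81), -30, array([2.06, 1.59]))
(np.float64(10.13), np.float64(2.85), -27, array([2.35, 1.72]))
(np.float64(10.41), np.float64(2.79), -24, array([2.74, 1.86]))
(np.float64(10.9), np.float64(2.68), -21, array([2.62, 1.96]))
(np.float64(11.36), np.float64(2.69), -18, array([2.7 , 2.04]))
(np.float64(12.03), np.float64(2.78), -15, array([2.79, 2.02]))
(np.float64(12.55), np.float64(2.92), -12, array([2.95, 2.16]))
(np.float64(13.18), np.float64(3.04), -9, array([3.12, 2.19]))
(np.float64(13.43), np.float64(3.1), -6, array([4.03, 2.38]))
(np.float64(13.47), np.float64(3.08), -3, array([4.45, 2.44]))
(np.float64(13.91), np.float64(3.05), 0, array([4.97, 2.49]))
(np.float64(13.7), np.float64(3.29), 3, array([2.1, 1.3]))
(np.float64(13.27), np.float64(3.01), 6, array([1.92, 1.15]))
(np.float64(12.85), np.float64(2.82), 9, array([1.84, 1.11]))
(np.float64(12.45), np.float64(2.7), 12, array([1.67, 1.02]))
(np.float64(12.2), np.float64(2.6), 15, array([1.67, 1.07]))
(np.float64(11.71), np.float64(2.59), 18, array([1.72, 1.18]))
(np.float64(10.88), np.float6
[... 735 characters left out ...]
5,  1.09]))
(np.float64(10.29), np.float64(8.64), -3, array([-0.09,  1.1 ]))
(np.float64(10.43), np.float64(8.96), 0, array([-0.23,  1.09]))
(np.float64(10.06), np.float64(8.61), 3, array([-0.01,  0.48]))
(np.float64(9.6), np.float64(8.13), 6, array([0.16, 0.29]))
(np.float64(8.97), np.float64(7.66), 9, array([0.16, 0.22]))
(np.float64(8.92), np.float64(7.38), 12, array([0.13, 0.13]))
(np.float64(8.88), np.float64(7.17), 15, array([0.12, 0.28]))
(np.float64(8.89), np.float64(7.12), 18, array([0.12, 0.24]))
(np.float64(9.06), np.float64(6.99), 21, array([0.03, 0.28]))
(np.float64(9.2), np.float64(6.87), 24, array([-0.01,  0.31]))
(np.float64(9.13), np.float64(6.59), 27, array([-0.05,  0.33]))
```

Both hexes sit at about yaw -20°, so flats face world 10° plus multiples of 60°. The axis is near (0.5745, 0.0873). I'll lift first, then swing round the front of the caddy.

Call:
{"fn": "carry_out", "kwargs": {
  "commands": [
    [[0,0,-2.4,0],[0,0,-2.4,0],[1.0,-1.3,-2.4,0],[2,-2.6,0,0],[2,-2.6,0,0],[2,-2.6,0,0],[2,-2.6,0,0],[2,-2.6,0,0],[2,-2.6,0,0],[2,-2.6,0,0],[2,-2.6,0,0],[2,-2.6,0,0],[2,-2.6,0,0],[2,-2.6,0,0],[2,-2.6,0,0],[2,-2.6,0,0],[2,-2.6,0,0],[2,-2.6,0,0],[2,-2.6,0,0],[2,-2.6,0,0]]
  ],
  "claw": 9.3,
  "grip_force": 60
}}

```text
t: 1.77
tool_pos: [0.3786, 0.0092, 0.3044]
orientation: [3.075, 0.644, -0.0]
force: [1.2, -0.5, 0.4]
opening: 0.0933
```

```bash
cat > g.py <<'E'
import sys,numpy as np
from plant import robot
from scipy.spatial.transform import Rotation as Rn
np.set_printoptions(precision=4,suppress=True)
def show(tx=None,ty=None,tz=None,yang=None):
    s=robot.read_state();R=Rn.from_rotvec(s["orientation"]).as_matrix();p=s["tool_pos"]
    ya=np.degrees(np.arctan2(R[1,1],R[0,1]))
    print("t",s["t"],"p",p,"yang",round(ya,2),"tilt",R[:,2],"q",s["q"],"open",s["opening"]);print("F",s["force"],"M",s["wrist_torque"],"tau6",s["joint_torque"][5])
    if tx is not None:
        d=R.T@(np.array([tx,ty,tz])-p);print("tool shift cm",(d*100).round(2),"roll",None if yang is None else round(ya-yang,2))
if __name__=="__main__": show(*map(float,sys.argv[1:]))
E
python3 g.py .5745 .0873 .30 10
```

```text
t 1.7667 p [0.3786 0.0092 0.3044] yang -66.35 tilt [ 0.     -0.0001 -1.    ] q [-0.1111 -0.5121  1.9217 -0.0001  1.732   1.047 ] open 0.09330990796652174
F [ 1.2356 -0.5268  0.4096] M [-0.0204 -0.0329 -0.0298] tau6 -2.1760111302137375
tool shift cm [21.07  0.71  0.44] roll -76.35
```

Call:
{"fn": "carry_out", "kwargs": {
  "commands": [
    [[0,0,0,-6.94],[0,0,0,-6.94],[0,0,0,-6.94],[0,0,0,-6.94],[0,0,0,-6.94],[0,0,0,-6.94],[0,0,0,-6.94],[0,0,0,-6.94],[0,0,0,-6.94],[0,0,0,-6.94],[0.53,2.58,0,-6.94],[0.53,2.58,0,0],[0.53,2.58,0,0],[0.53,2.58,0,0],[0.53,2.58,0,0],[0.53,2.58,0,0],[0.53,2.58,0,0],[0.53,2.58,0,0],[0,0,0,0],[0,0,0,0]]
  ]
}}

```text
t: 3.43
tool_pos: [0.5758, 0.0825, 0.3028]
orientation: [-2.017, -2.405, 0.003]
force: [-0.9, 0.1, -0.0]
opening: 0.0931
```

```bash
python3 - <<'E'
import g,cv2
g.show(.5745,.0873,.176,10)
from plant import robot
for n in("scene","top"): cv2.imwrite(f"pics/{n}1.png",robot.read_camera(n)[:,:,::-1])
import numpy as np
a=cv2.imread("pics/top1.png")[150:280,130:300];b=cv2.imread("pics/scene1.png")[80:210,210:370]
cv2.imwrite("pics/z1.png",np.hstack([cv2.resize(a,None,fx=2.4,fy=2.4),cv2.resize(b,None,fx=2.4,fy=2.4)]))
E
```

```text
t 3.4333 p [0.5758 0.0825 0.3028] yang 10.03 tilt [-0.0032 -0.0002 -1.    ] q [ 0.0542  0.0654  1.4307 -0.      1.6487 -0.121 ] open 0.09312764082053249
F [-0.8516  0.1399 -0.0315] M [ 0.0142 -0.1006 -0.0473] tau6 0.10592597303912044
tool shift cm [ 0.49 -0.   12.68] roll 0.03
```

View pics/z1.png

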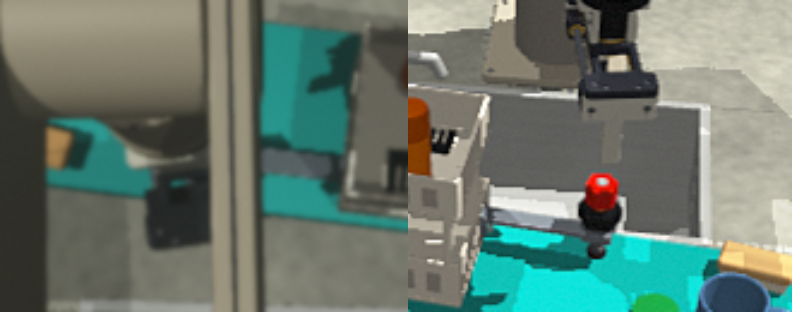

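The scene crop shows the open fingers above and slightly to the left of the red head at about (600,190). The way down is clear, so I descend to the nut.

Call:
{"fn": "carry_out", "kwargs": {
  "commands": [
    [[0.49,0,0,0],[0,0,2.3,0],[0,0,2.3,0],[0,0,2.3,0],[0,0,2.3,0],[0,0,2.3,0],[0,0,1.3,0],[0,0,0,0],[0,0,0,0],[0,0,0,0]]
  ]
}}

```text
t: 4.37
tool_pos: [0.5756, 0.087, 0.1787]
orientation: [2.018, 2.405, 0.003]
force: [-0.8, -0.0, -0.1]
opening: 0.093
```

```bash
python3 g.py .5745 .0873 .174 10
```

```text
t 4.3667 p [0.5756 0.087  0.1787] yang 9.99 tilt [ 0.0026  0.0002 -1.    ] q [ 0.0619  0.1107  1.6086  0.0001  1.4197 -0.1124] open 0.09300637097423725
F [-0.8063 -0.0016 -0.1102] M [-0.0453 -0.0547 -0.0811] tau6 0.0017897924772114493
tool shift cm [ 0.05 -0.11  0.47] roll -0.01
```

Lower slightly and close on the nut.

Call:
{"fn": "carry_out", "kwargs": {
  "commands": [
    [[0.05,-0.1,0.4,0],[0,0,0,0],[0,0,0,0],[0,0,0,0],[0,0,0,0],[0,0,0,0],[0,0,0,0],[0,0,0,0],[0,0,0,0],[0,0,0,0],[0,0,0,0],[0,0,0,0]]
  ],
  "claw": 3.5,
  "grip_force": 60
}}

```text
t: 5.37
tool_pos: [0.5748, 0.0881, 0.1728]
orientation: [2.019, 2.406, 0.004]
force: [6.4, 3.8, -2.7]
opening: 0.0456
```

```bash
python3 g.py .5745 .0873 .174 10
```

```text
t 5.3667 p [0.5748 0.0881 0.1728] yang 10.01 tilt [ 0.0024  0.0014 -1.    ] q [ 0.0631  0.1131  1.6169  0.0013  1.4092 -0.1117] open 0.04559887089399846
F [ 6.436   3.816  -2.6572] M [ 0.6144 -0.9541 -0.0748] tau6 -0.04380364785902202
tool shift cm [-0.07 -0.04 -0.12] roll 0.01
```

Call:
{"fn": "carry_out", "kwargs": {
  "commands": [
    [[0,0,0,-2],[0,0,0,-2],[0,0,-0.005,-2],[0,0,0,-2]]
  ]
}}

```text
t: 5.7
tool_pos: [0.5748, 0.0881, 0.1729]
orientation: [1.844, 2.542, 0.004]
force: [5.9, 3.2, -1.3]
opening: 0.0453
```

```bash
python3 g.py
```

```text
t 5.7 p [0.5748 0.0881 0.1729] yang 18.1 tilt [ 0.0023  0.0014 -1.    ] q [ 0.0631  0.1131  1.6168  0.0013  1.4094 -0.253 ] open 0.04531169126154987
F [ 5.928   3.1914 -1.2542] M [ 0.5636 -0.8603 -0.1333] tau6 0.7685385458171368
```

Call:
{"fn": "carry_out", "kwargs": {
  "commands": [
    [[0,0,0,-2],[0,0,-0.005,-2],[0,0,0,-2],[0,0,-0.005,-2]]
  ]
}}

```text
t: 6.03
tool_pos: [0.5747, 0.0881, 0.173]
orientation: [1.662, 2.665, 0.004]
force: [5.5, 4.2, -1.7]
opening: 0.0459
```

```bash
python3 g.py
```

```text
t 6.0333 p [0.5747 0.0881 0.173 ] yang 26.1 tilt [ 0.0022  0.0014 -1.    ] q [ 0.0631  0.113   1.6166  0.0013  1.4097 -0.3926] open 0.04586414504710252
F [ 5.457   4.2112 -1.6608] M [ 0.5512 -0.9078 -0.2102] tau6 0.7126431539654732
```

Call:
{"fn": "carry_out", "kwargs": {
  "commands": [
    [[0,0,0,-2],[0,0,-0.005,-2],[0,0,0,-2],[0,0,-0.005,-2]]
  ]
}}

```text
t: 6.37
tool_pos: [0.5747, 0.088, 0.1732]
orientation: [1.472, 2.774, 0.003]
force: [5.2, 3.7, -3.2]
opening: 0.0456
```

```bash
python3 g.py
```

```text
t 6.3667 p [0.5747 0.088  0.1732] yang 34.09 tilt [ 0.0021  0.0014 -1.    ] q [ 0.0631  0.1128  1.6165  0.0012  1.41   -0.5321] open 0.04564012148954757
F [ 5.1803  3.6501 -3.2131] M [ 0.5618 -0.866  -0.2294] tau6 0.6578971445560455
```

Call:
{"fn": "carry_out", "kwargs": {
  "commands": [
    [[0,0,0,-2],[0,0,-0.005,-2],[0,0,0,-2],[0,0,-0.005,-2]]
  ]
}}

```text
t: 6.7
tool_pos: [0.5747, 0.0881, 0.1733]
orientation: [1.275, 2.87, 0.003]
force: [4.3, 4.0, -1.4]
opening: 0.0457
```

```bash
python3 g.py
```

```text
t 6.7 p [0.5747 0.0881 0.1733] yang 42.09 tilt [ 0.0022  0.0014 -1.    ] q [ 0.0631  0.1127  1.6164  0.0013  1.4102 -0.6717] open 0.04571595166280583
F [ 4.3268  3.9746 -1.3852] M [ 0.5608 -0.9019 -0.2166] tau6 0.6030589900910854
```

Call:
{"fn": "carry_out", "kwargs": {
  "commands": [
    [[0,0,0,-2],[0,0,-0.005,-2],[0,0,0,-2],[0,0,-0.005,-2]]
  ]
}}

```text
t: 7.03
tool_pos: [0.5746, 0.088, 0.1734]
orientation: [1.072, 2.952, 0.003]
force: [3.7, 3.1, -0.8]
opening: 0.0456
```

```bash
python3 g.py
```

```text
t 7.0333 p [0.5746 0.088  0.1734] yang 50.09 tilt [ 0.0019  0.0013 -1.    ] q [ 0.063   0.1126  1.6164  0.0012  1.4106 -0.8113] open 0.04555743711634443
F [ 3.6928  3.051  -0.787 ] M [ 0.5655 -0.7985 -0.296 ] tau6 0.572559367865324
```

Call:
{"fn": "carry_out", "kwargs": {
  "commands": [
    [[0,0,0,-2],[0,0,-0.005,-2],[0,0,0,-2],[0,0,-0.005,-2]]
  ]
}}

```text
t: 7.37
tool_pos: [0.5745, 0.088, 0.1735]
orientation: [0.863, 3.019, 0.003]
force: [2.9, 2.1, -0.9]
opening: 0.0457
```

```bash
python3 g.py
```

```text
t 7.3667 p [0.5745 0.088  0.1735] yang 58.09 tilt [ 0.0019  0.0012 -1.    ] q [ 0.063   0.1124  1.6164  0.0011  1.4109 -0.9509] open 0.04568874657035142
F [ 2.877   2.1062 -0.8677] M [ 0.5582 -0.7242 -0.3596] tau6 0.5720252729952335
```

Call:
{"fn": "carry_out", "kwargs": {
  "commands": [
    [[0,0,0,-2],[0,0,-0.005,-2],[0,0,0,-2],[0,0,-0.005,-2]]
  ]
}}

```text
t: 7.7
tool_pos: [0.5745, 0.0879, 0.1736]
orientation: [0.651, 3.072, 0.002]
force: [3.2, 3.3, 0.0]
opening: 0.0454
```

```bash
python3 g.py
```

```text
t 7.7 p [0.5745 0.0879 0.1736] yang 66.09 tilt [ 0.0017  0.0011 -1.    ] q [ 0.063   0.1124  1.6162  0.001   1.4112 -1.0906] open 0.045447884803053916
F [3.2197 3.3308 0.0095] M [ 0.4865 -0.6972 -0.3064] tau6 0.5722301825881004
```

Joint-6 torque fell 0.055 N m per 8°, then levelled at 0.572 from a tool angle of about 46.6°. The nut is now free. I'll turn it a little further to a 60° multiple, then move up to the red head and start from 130°, which leaves enough wrist range for one long stroke.

Call:
{"fn": "carry_out", "kwargs": {
  "commands": [
    [[0,0,-0.005,-2],[0,0,0,-2]]
  ]
}}

```text
t: 7.87
tool_pos: [0.5745, 0.0879, 0.1737]
orientation: [0.543, 3.093, 0.002]
force: [3.0, 3.4, 0.1]
opening: 0.0456
```

Call:
{"fn": "carry_out", "kwargs": {
  "commands": [
    [[0,0,0,0],[0,0,0,0],[0,0,0,0],[0,0,0,0],[0,0,-1.5,0],[0,0,-1.7,0],[0,0,0,-6],[0,0,0,-6],[0,0,0,-6],[0,0,0,-6],[0,0,0,-6],[0,0,0,-6],[0,0,0,-6],[0,0,0,-6],[0,0,0,-6],[0,0,0,-6],[0,0,0,0],[0,0,0,0]]
  ],
  "claw": 6.8
}}

```text
t: 9.37
tool_pos: [0.5737, 0.0872, 0.2053]
orientation: [1.069, -2.954, -0.0]
force: [0.2, 0.1, 0.5]
opening: 0.0679
```

```bash
python3 g.py .5745 .0876 .206 130
```

```text
t 9.3667 p [0.5737 0.0872 0.2053] yang 129.78 tilt [-0.0003 -0.0001 -1.    ] q [ 0.0625  0.0914  1.5801 -0.0001  1.4704 -2.2026] open 0.06791402276208651
F [0.1562 0.0693 0.4615] M [ 0.1224 -0.0565  0.0352] tau6 -0.8291465789079666
tool shift cm [-0.09 -0.02 -0.07] roll -0.22
```

Call:
{"fn": "carry_out", "kwargs": {
  "commands": [
    [[-0.09,-0.02,-0.05,0],[0,0,0,0],[0,0,0,0],[0,0,0,0],[0,0,0,0],[0,0,0,0],[0,0,0,0],[0,0,0,0],[0,0,0,0]]
  ],
  "claw": 2.4,
  "grip_force": 60
}}

```text
t: 10.12
tool_pos: [0.5746, 0.0877, 0.2058]
orientation: [-1.074, 2.952, 0.0]
force: [-0.1, -0.5, 0.0]
opening: 0.0314
```

```bash
python3 g.py .5745 .0876 .206 130
```

```text
t 10.1167 p [0.5746 0.0877 0.2058] yang 129.98 tilt [ 0.  0. -1.] q [ 0.0632  0.0935  1.5769  0.      1.4712 -2.2054] open 0.0313880278812523
F [-0.1208 -0.4803  0.0293] M [ 0.1641 -0.079   0.0057] tau6 -0.0022344708850141615
tool shift cm [ 0.01  0.   -0.02] roll -0.02
```

Call:
{"fn": "carry_out", "kwargs": {
  "commands": [
    [[0,0,0.005,2],[0,0,0,2],[0,0,0.005,2],[0,0,0,2]]
  ]
}}

```text
t: 10.45
tool_pos: [0.5745, 0.0878, 0.2057]
orientation: [0.864, -3.02, -0.0]
force: [-0.1, 0.6, 0.0]
opening: 0.0317
```

```bash
python3 g.py
```

```text
t 10.45 p [0.5745 0.0878 0.2057] yang 121.91 tilt [-0.0001 -0.     -1.    ] q [ 0.0634  0.0936  1.577  -0.      1.4711 -2.0644] open 0.031743042351987605
F [-0.0967  0.5857  0.0416] M [ 0.1279 -0.099   0.2929] tau6 -0.5707572028040886
```

Call:
{"fn": "carry_out", "kwargs": {
  "commands": [
    [[0,0,0.005,2],[0,0,0,2],[0,0,0.005,2],[0,0,0,2],[0,0,0.005,2],[0,0,0,2]]
  ]
}}

```text
t: 10.95
tool_pos: [0.5745, 0.0879, 0.2056]
orientation: [0.543, -3.094, -0.0]
force: [0.2, 0.9, -0.1]
opening: 0.0315
```

```bash
python3 g.py
```

```text
t 10.95 p [0.5745 0.0879 0.2056] yang 109.92 tilt [-0.0001  0.0001 -1.    ] q [ 0.0634  0.0936  1.5772  0.0001  1.4709 -1.855 ] open 0.03154963008046121
F [ 0.2288  0.9151 -0.0515] M [ 0.226  -0.0978  0.2955] tau6 -0.569283664226532
```

Call:
{"fn": "carry_out", "kwargs": {
  "commands": [
    [[0,0,0.005,2],[0,0,0,2],[0,0,0.005,2],[0,0,0,2],[0,0,0.005,2],[0,0,0,2]]
  ]
}}

```text
t: 11.45
tool_pos: [0.5745, 0.0879, 0.2054]
orientation: [0.217, -3.134, -0.001]
force: [-0.1, 0.4, -0.8]
opening: 0.0312
```

```bash
python3 g.py
```

```text
t 11.45 p [0.5745 0.0879 0.2054] yang 97.92 tilt [-0.0002  0.0003 -1.    ] q [ 0.0635  0.0937  1.5774  0.0003  1.4706 -1.6455] open 0.031194994895834258
F [-0.1468  0.4015 -0.7924] M [ 0.2602 -0.0921  0.2705] tau6 -0.555504709482193
```

Call:
{"fn": "carry_out", "kwargs": {
  "commands": [
    [[0,0,0.005,2],[0,0,0,2],[0,0,0.005,2],[0,0,0,2],[0,0,0.005,2],[0,0,0,2]]
  ]
}}

```text
t: 11.95
tool_pos: [0.5745, 0.088, 0.2052]
orientation: [-0.112, -3.139, -0.001]
force: [0.0, 1.3, -0.1]
opening: 0.0318
```

```bash
python3 g.py
```

```text
t 11.95 p [0.5745 0.088  0.2052] yang 85.93 tilt [-0.0001  0.0004 -1.    ] q [ 0.0636  0.0938  1.5776  0.0004  1.4703 -1.4362] open 0.03182471499005391
F [ 0.0165  1.256  -0.1381] M [ 0.2973 -0.1153  0.3626] tau6 -0.49953533336520195
```

The load has come on: contact at about 100.6°. Joint-6 magnitude has dropped and wrist moment has risen, which agrees with the nut's behaviour (reported tau6 is 0.87 minus the resisting torque). The rise is now about 0.07 N m, with roughly 19° to go.

Call:
{"fn": "carry_out", "kwargs": {
  "commands": [
    [[0,0,0.005,2],[0,0,0,2],[0,0,0.005,2],[0,0,0,2],[0,0,0.005,2]]
  ]
}}

```text
t: 12.37
tool_pos: [0.5746, 0.0881, 0.2051]
orientation: [-0.385, -3.118, -0.001]
force: [-0.2, 1.0, -0.6]
opening: 0.0314
```

```bash
python3 g.py
```

```text
t 12.3667 p [0.5746 0.0881 0.2051] yang 75.93 tilt [ 0.      0.0005 -1.    ] q [ 0.0636  0.0939  1.5777  0.0005  1.4699 -1.2617] open 0.03137022096846232
F [-0.1636  0.9967 -0.5996] M [ 0.424  -0.1382  0.4588] tau6 -0.4533055331557989
```

Call:
{"fn": "carry_out", "kwargs": {
  "commands": [
    [[0,0,0,2],[0,0,0.005,2]]
  ]
}}

```text
t: 12.53
tool_pos: [0.5745, 0.0881, 0.205]
orientation: [-0.493, -3.102, -0.001]
force: [0.2, 1.4, -0.7]
opening: 0.0314
```

```bash
python3 g.py
```

```text
t 12.5333 p [0.5745 0.0881 0.205 ] yang 71.93 tilt [-0.0001  0.0005 -1.    ] q [ 0.0636  0.0939  1.5778  0.0005  1.4699 -1.1919] open 0.03144365958456134
F [ 0.1762  1.3779 -0.7129] M [ 0.3592 -0.1498  0.4815] tau6 -0.4348439443856478
```

Call:
{"fn": "carry_out", "kwargs": {
  "commands": [
    [[0,0,0.003,1.8],[0,0,0,1.8]]
  ]
}}

```text
t: 12.7
tool_pos: [0.5746, 0.0881, 0.205]
orientation: [-0.59, -3.086, -0.001]
force: [0.2, 1.1, -0.5]
opening: 0.0316
```

```bash
python3 g.py
```

```text
t 12.7 p [0.5746 0.0881 0.205 ] yang 68.34 tilt [ 0.      0.0006 -1.    ] q [ 0.0636  0.094   1.5778  0.0006  1.4697 -1.1292] open 0.0315778063354605
F [ 0.2399  1.0696 -0.5108] M [ 0.3978 -0.228   0.478 ] tau6 -0.3138558939099312
```

Call:
{"fn": "carry_out", "kwargs": {
  "commands": [
    [[0,0,0,0],[0,0,0,0]]
  ]
}}

```text
t: 12.87
tool_pos: [0.5746, 0.0881, 0.205]
orientation: [-0.587, -3.086, -0.001]
force: [0.4, 1.7, -0.1]
opening: 0.0317
```

```bash
python3 g.py
```

```text
t 12.8667 p [0.5746 0.0881 0.205 ] yang 68.47 tilt [ 0.      0.0006 -1.    ] q [ 0.0636  0.094   1.5779  0.0006  1.4697 -1.1314] open 0.03165569949445209
F [ 0.4224  1.7125 -0.1407] M [ 0.5975 -0.232   0.2225] tau6 0.4565458372235298
```

Rise by the slope is about 0.152 N m, and the wrist moment suggests slightly more. I'll accept that, then open and go back down to the nut, which was left at tool angle 70°.

Call:
{"fn": "carry_out", "kwargs": {
  "commands": [
    [[0,0,0,0],[0,0,0,0],[0,0,0,0],[0,0,0,0],[0,0,0,-1.6],[0,0,1.5,0],[0,0,1.6,0],[0,0,0,0],[0,0,0,0],[0,0,0,0]]
  ],
  "claw": 6.8
}}

```text
t: 13.7
tool_pos: [0.5748, 0.0877, 0.1748]
orientation: [0.546, 3.093, 0.0]
force: [1.0, 0.5, 0.9]
opening: 0.0683
```

```bash
python3 g.py .5746 .0879 .1745 70
```

```text
t 13.7 p [0.5748 0.0877 0.1748] yang 69.99 tilt [ 0.0004 -0.     -1.    ] q [ 0.0632  0.1137  1.6126 -0.0001  1.4149 -1.1584] open 0.06826354309100689
F [1.0218 0.4698 0.8793] M [ 0.0384 -0.1192 -0.0034] tau6 -0.0020004012185381725
tool shift cm [0.03 0.01 0.03] roll -0.01
```

Call:
{"fn": "carry_out", "kwargs": {
  "commands": [
    [[0.02,0.01,0.03,0],[0,0,0,0],[0,0,0,0],[0,0,0,0],[0,0,0,0],[0,0,0,0],[0,0,0,0]]
  ],
  "claw": 3.5,
  "grip_force": 60
}}

```text
t: 14.28
tool_pos: [0.5748, 0.088, 0.1744]
orientation: [0.546, 3.093, 0.001]
force: [0.4, 1.9, 5.0]
opening: 0.0455
```

```bash
python3 g.py
```

```text
t 14.2833 p [0.5748 0.088  0.1744] yang 69.99 tilt [ 0.0011  0.0004 -1.    ] q [ 0.0636  0.1135  1.6136  0.0003  1.4134 -1.1579] open 0.045464664627341535
F [0.4317 1.8974 4.971 ] M [ 0.3095 -0.19   -0.2322] tau6 -0.2297705691307783
```

Call:
{"fn": "carry_out", "kwargs": {
  "commands": [
    [[0,0,0,2],[0,0,0.005,2],[0,0,0,2],[0,0,0.005,2]]
  ]
}}

```text
t: 14.62
tool_pos: [0.5749, 0.0881, 0.1743]
orientation: [0.762, 3.047, 0.001]
force: [1.0, 0.7, 3.3]
opening: 0.0451
```

```bash
python3 g.py
```

```text
t 14.6167 p [0.5749 0.0881 0.1743] yang 61.93 tilt [ 0.0012  0.0002 -1.    ] q [ 0.0638  0.1136  1.6137  0.0001  1.4132 -1.0171] open 0.045117595702859795
F [1.0003 0.6752 3.3362] M [ 0.2258 -0.1447  0.3034] tau6 -0.5715284496545792
```

Call:
{"fn": "carry_out", "kwargs": {
  "commands": [
    [[0,0,0.005,2],[0,0,0,2],[0,0,0.005,2],[0,0,0,2]]
  ]
}}

```text
t: 14.95
tool_pos: [0.5749, 0.0881, 0.1742]
orientation: [0.972, 2.986, 0.001]
force: [-0.1, 1.5, 3.9]
opening: 0.0453
```

```bash
python3 g.py
```

```text
t 14.95 p [0.5749 0.0881 0.1742] yang 53.93 tilt [ 0.0013  0.0002 -1.    ] q [ 0.0638  0.1136  1.6138  0.0001  1.4129 -0.8775] open 0.04532264668019749
F [-0.1256  1.4943  3.8638] M [ 0.2622 -0.3094  0.31  ] tau6 -0.5692720413208008
```

Call:
{"fn": "carry_out", "kwargs": {
  "commands": [
    [[0,0,0.005,2],[0,0,0,2],[0,0,0.005,2],[0,0,0,2]]
  ]
}}

```text
t: 15.28
tool_pos: [0.5749, 0.0881, 0.1741]
orientation: [1.178, 2.911, 0.001]
force: [0.6, 1.3, 4.2]
opening: 0.0455
```

```bash
python3 g.py
```

```text
t 15.2833 p [0.5749 0.0881 0.1741] yang 45.93 tilt [ 0.0013  0.0002 -1.    ] q [ 0.0638  0.1138  1.6139  0.0002  1.4127 -0.7379] open 0.04552751685620176
F [0.5761 1.2674 4.1535] M [ 0.2354 -0.2646  0.28  ] tau6 -0.5699455551803112
```

Call:
{"fn": "carry_out", "kwargs": {
  "commands": [
    [[0,0,0.005,2],[0,0,0,2],[0,0,0.005,2],[0,0,0,2],[0,0,0.005,2]]
  ]
}}

```text
t: 15.7
tool_pos: [0.5749, 0.0881, 0.1739]
orientation: [1.427, 2.797, 0.001]
force: [0.6, 1.9, 3.6]
opening: 0.0456
```

```bash
python3 g.py
```

```text
t 15.7 p [0.5749 0.0881 0.1739] yang 35.93 tilt [ 0.0014  0.0002 -1.    ] q [ 0.0638  0.1139  1.614   0.0001  1.4123 -0.5634] open 0.045592575328189895
F [0.6405 1.8735 3.5591] M [ 0.198  -0.2565  0.3685] tau6 -0.5041713081300259
```

Call:
{"fn": "carry_out", "kwargs": {
  "commands": [
    [[0,0,0.005,2],[0,0,0,2],[0,0,0.005,2]]
  ]
}}

```text
t: 15.95
tool_pos: [0.575, 0.0881, 0.1739]
orientation: [1.572, 2.719, 0.001]
force: [1.2, 1.9, 4.2]
opening: 0.0452
```

```bash
python3 g.py
```

```text
t 15.95 p [0.575  0.0881 0.1739] yang 29.94 tilt [ 0.0014  0.0002 -1.    ] q [ 0.0638  0.1139  1.6141  0.0001  1.4121 -0.4588] open 0.04516335645483869
F [1.2447 1.8908 4.2301] M [ 0.2137 -0.2434  0.3951] tau6 -0.4623198788613081
```

Call:
{"fn": "carry_out", "kwargs": {
  "commands": [
    [[0,0,0.005,2],[0,0,0,2],[0,0,0.005,2]]
  ]
}}

```text
t: 16.2
tool_pos: [0.575, 0.0881, 0.1738]
orientation: [1.712, 2.633, 0.002]
force: [0.1, 1.3, 3.4]
opening: 0.0455
```

```bash
python3 g.py
```

```text
t 16.2 p [0.575  0.0881 0.1738] yang 23.94 tilt [ 0.0015  0.0002 -1.    ] q [ 0.0638  0.114   1.6142  0.0001  1.4119 -0.3541] open 0.045532674282519545
F [0.1097 1.2977 3.4035] M [ 0.2385 -0.2341  0.4389] tau6 -0.4204880353063345
```

Call:
{"fn": "carry_out", "kwargs": {
  "commands": [
    [[0,0,0,1.3],[0,0,0,0],[0,0,0,0]]
  ]
}}

```text
t: 16.45
tool_pos: [0.575, 0.0881, 0.1737]
orientation: [1.739, 2.615, 0.002]
force: [1.9, 1.6, 5.3]
opening: 0.0458
```

```bash
python3 g.py
```

```text
t 16.45 p [0.575  0.0881 0.1737] yang 22.75 tilt [ 0.0014  0.0003 -1.    ] q [ 0.0637  0.114   1.6142  0.0002  1.4119 -0.3334] open 0.0457744283410393
F [1.9434 1.5928 5.2707] M [ 0.3473 -0.433   0.2612] tau6 0.3823496773838997
```

Nut rise is about 0.158 N m. I'll open, retreat straight up, and look.

Call:
{"fn": "carry_out", "kwargs": {
  "commands": [
    [[0,0,0,0],[0,0,0,0],[0,0,0,0],[0,0,0,0],[0,0,-1.5,0],[0,0,-2.5,0],[0,0,-2.5,0],[0,0,-2.5,0],[0,0,-2.5,0],[0,0,-2.5,0],[0,0,-2,0],[0,-2.5,0,0],[0,-2.5,0,0],[0,-2.5,0,0],[0,-2.5,0,0],[0,-2.5,0,0],[0,-2.5,0,0],[0,0,0,0],[0,0,0,0]]
  ],
  "claw": 6.8
}}

```text
t: 18.03
tool_pos: [0.4356, 0.0297, 0.3333]
orientation: [1.742, 2.613, 0.001]
force: [0.2, 0.5, 0.2]
opening: 0.0682
```

```bash
python3 - <<'E'
import g,cv2
import numpy as np
g.show()
from plant import robot
ims=[robot.read_camera(n)[:,:,::-1] for n in("scene","top")]
cv2.imwrite("pics/end.png",cv2.resize(np.hstack(ims),(800,300)))
cv2.imwrite("pics/endz.png",np.hstack([cv2.resize(np.ascontiguousarray(ims[0][120:220,240:380]),(560,400)),cv2.resize(np.ascontiguousarray(cv2.imread("pics/scene0.png")[140:200,270:310]),(240,400))]))
E
```

```text
t 18.0333 p [0.4356 0.0297 0.3333] yang 22.64 tilt [ 0.001 -0.    -1.   ] q [-0.0495 -0.339   1.744   0.      1.7355 -0.4446] open 0.06820223388652852
F [0.2232 0.5163 0.2077] M [-0.006  -0.1253  0.0697] tau6 -0.16690478660166264
```

View pics/end.png

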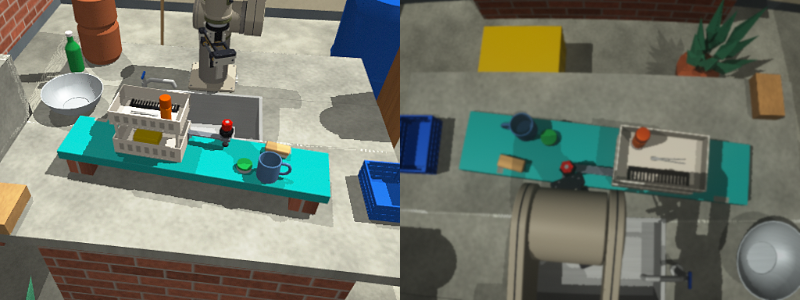

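View pics/endz.png

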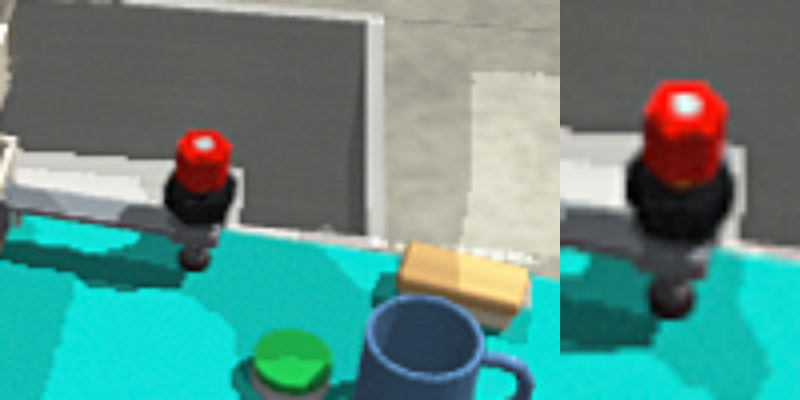

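The pictures show the gripper clear of everything, and the pad on the shelf under the head at about (195,258) in the crop. The mug, tin, brush and caddy contents are where they were. I'm handing the job in.

```bash
python3 -c "
from plant import robot
print(robot.close_job())"
```

```text
the job is handed in; nothing more can be done
None
```

The clamp is tightened and the lock nut is tight again. I handed the job in at about 18 s of the 69 s, with the gripper open and clear of everything.

- **Slackening:** I turned the lock nut anticlockwise 60°. It came free after about 37°, and from there the turning torque stayed level.
- **Clamp screw:** I turned the red head clockwise in one stroke. The pad touched after about 30°, and I went about 32° past contact, a rise of about 0.15 N m over free turning.
- **Lock nut again:** It was retightened about 23° past contact, a rise of about 0.16 N m.

**Checks that disagreed:** The screw's rise is an estimate. I extrapolated it from the joint-6 torque slope, because the last, slower step changed that reading. The noisier wrist moment suggested nearer 0.19 N m. For the nut, the wrist moment suggested about 0.15 N m, against 0.16 from joint 6.

The final pictures show the toiletries, mug, brush and tin where they started. I compared these by eye and did not measure them.

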